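# Gauge the channel of a neck blank

## Task

Pick the depth gauge up off the bench by its dial and, with the hand pointing down and the gauge clear of everything, ease your grip until it swings plumb by its own weight, foot downwards, then grip it firmly again as it hangs. Lower its probe into the channel of the neck blank, about midway along the channel and with the long side of the foot square across it, press gently until the foot sits flat on the wood, and leave the gauge standing there so that its depth can be read. Leave the other things on the bench where they are.

Things in the scene. Friction and masses are not known exactly. Their poses are not given: they have to be found in the camera images.
- gauge: Steel depth gauge, 0.32-0.48 kg. Upright from top: dial drum (50 mm dia, 18 thick, white faces), round stem, foot 64 x 50 x 16 mm, underside 120 mm below drum centre. Origin: drum centre. z up the stem, foot to dial; y along the drum's axis and the foot's long way; x its short way. Starts lying, drum and foot on the bench, z and y level, origin 25 mm above the bench, foot away from the robot.
- dial (a point): Drum centre (= gauge origin). A flat boss, 10 mm dia, stands 6 mm proud of each dial face: grip these, 30 mm apart along y. Gripped at some 60 N a finger the gauge about keeps its attitude; eased, it turns about the bosses; at 4 N it comes within some degrees of plumb, still held if swinging slowly. Up to 15 N a press can still turn its foot flat. Centre of mass 80 mm towards the foot.
- foot (a point): Centre of the underside of the gauge's foot, 120 mm below the drum's centre, on the gauge's axis; it moves with the gauge.
- probe_tip (a point): Tip of the gauge's probe, a 5 mm pin on the gauge's axis that sticks out of the middle of the foot's underside: 20 mm below the underside at the start.
- probe (a joint): How far the probe is pushed into the gauge, m: 0 fully out (tip 20 mm below the foot, as at the start), 0.020 flush. A spring (180 N/m) plus 5 N of friction resist it: 2 to 5 N beyond the gauge's own weight is needed to push it in. It stays where pushed; its upper end then stands as much higher above the dial.
- neck: Maple neck blank fixed to the bench: block 240 x 64 mm, 44 high, with a straight channel 10 mm wide, 10 to 18 mm deep (differs each time) down the middle of its flat top along its whole length; a wider, sloping head with dark pegs at the far end. Origin: centre of the block's underside, on the bench. x along the channel towards the head, y across, z up.
- channel_mid (a point): Middle of the channel's mouth: level with the flat top, 44 mm above the bench, halfway along the block and on the channel's centre line.
- channel_floor (a point): Middle of the channel's floor, below channel_mid, at the depth to be measured (10 to 18 mm below the top).
- offcut: Bystander: plain wooden block 110 x 50 x 30 mm without a channel. Origin: centre of its underside.
- plane: Bystander: little brass finger plane, 70 x 28 mm and 29 mm high. Origin: centre of its underside.
- glue: Bystander: glue jar, 60 mm diameter, 75 mm high. Origin: centre of its underside.
Not all that is in view belongs to the job. Of the things shaped like the gauge, the steel one is meant.

How it is judged:
On the way, in this order (a step that is already met when the one before it is completed fails the run):
1. the gauge, held lightly by a hand pointing down and clear of everything, hangs plumb, foot down, within 8 degrees (angle between gauge's own z axis and vertical below 0.14 rad and angle between the grasp point's own z axis and vertical above 2.7 rad and height (world z) of probe_tip above 0.02 m and contact force between the fingers and gauge between 0.5 and 24 N and angular speed of gauge below 0.4 rad/s), for 0.2 s.
2. it is gripped firmly again (15 N a finger or more) while it hangs plumb (angle between gauge's own z axis and vertical below 0.17 rad and height (world z) of probe_tip above 0.02 m and contact force between the fingers and gauge above 28 N), for 0.1 s.
3. still held, the gauge is down on the blank, its foot within 8 mm of the wood and its probe in the channel (z of foot in the frame of channel_mid below 0.008 m and z of probe_tip in the frame of channel_mid below -0.006 m and y of probe_tip in the frame of channel_mid between -0.005 and 0.005 m and angle between gauge's own z axis and vertical below 0.2 rad and contact force between the fingers and gauge above 1 N), for 0.05 s.
At the end, for the whole second after the job is handed in: The gauge stands released and still on the neck blank, upright within 2 degrees, foot flat on the wood and probe tip on the channel floor (each within 2 mm), within 30 mm of halfway along, the foot's long way square across the channel within 11 degrees (z of foot in the frame of channel_mid between -0.002 and 0.0018 m and angle between gauge's own z axis and vertical below 0.04 rad and y of probe_tip in the frame of channel_mid between -0.005 and 0.005 m and x of probe_tip in the frame of channel_mid between -0.03 and 0.03 m and z of probe_tip in the frame of channel_floor below 0.002 m and angle between the y axis of gauge and the y axis of neck, either way round below 0.2 rad and linear speed of gauge below 0.02 m/s and contact force between the fingers and gauge below 0.1 N); the robot touches nothing.
It fails at once if a bystander is shifted by more than 15 mm (distance of any of offcut, plane, glue from where it was at the start of the episode above 0.015 m).
It fails at once if the gauge is dropped or slammed on the neck blank (over 60 N) (contact force between gauge and neck above 60 N).
It also fails if it takes over 58 s, if anything falls off the work surface, if the arm or the gripper's body presses on something with over 40 N, if the wrist force passes 120 N, or if a joint passes its speed limit or range.

## Robot

A 6-joint arm with a two-finger parallel gripper is mounted at the origin on the work surface. World frame = base frame: x ahead of the robot, y to its left, z up, the work surface at z = 0. Lengths are in m, angles in rad, forces in N, time in s.
With the tool pointing down it reaches from about 0.35 to 0.975 m from the base axis. Payload 7.1 kg.
Tool frame: the origin (TCP) lies at the very end of the fingers, on their centre line; the grasp point (between the pads) lies 19 mm behind it; z points along the fingers, y is the line along which they close (so a half turn about z gives the same grasp; the last joint's range is limited). The gripper opens to 88 mm and grips with 3 to 60 N. Pads are 20 mm wide; open, the fingers measure 115 mm over their backs; the gripper's body (75 mm by 178 mm) begins 61 mm behind the grasp point.
Start: joints at [1.282, 0.423, 1.63, -0, 1.089, -0.019], TCP at [0.167, 0.602, 0.223] pointing down, gripper open.
Joint ranges: [-3, 3], [-0.9, 2.11], [0.09, 2.58], [-1.31, 4.45], [0.11, 2.69], [-2.54, 2.54]. Speed limits (rad/s): [2.39, 2.39, 3.01, 3.14, 3.14, 3.14].

## Interface

Orientations are given as a unit quaternion [w, x, y, z].
In Python, from workcell import arm, cams, order gives the robot as it stands.
- The arm moves only by the tool servo_tool, never from a script. Its argument "rows" is a list that holds one entry, the list of rows, each a list of 7 numbers: the opening, from -1 (shut) to 1 (fully open), then the shift along the world's x, y, z in mm, then the turn, a rotation vector about the world's x, y, z in degrees. In form: [[[gripper, x, y, z, wx, wy, wz], ...]]. A call has 1 to 20 rows; each row is the pose to reach, as a shift and turn from the pose commanded when the call began; what a row does not reach only later rows make up. A row lasts 1/12 s, in which the tool goes at most 41.7 mm and 7.16 degrees, less where a joint would pass 70% of its speed; a pose out of reach is approached as far as the arm can. A call with a gripper value outside its range is refused whole. The fingers move at their own pace and stop on an object; the grip force is fixed at half the most. Time passes only in rows, so rows that repeat a pose let the fingers close. It gives the time, the measured TCP pose, the force, the opening and the grip force at its end, in the units of the state.
- arm.get_state(): the state, without advancing time (a new reading comes with each control period).
- cams.read_camera(name): name is "scene" or "side" or "wrist"; returns the picture (400x640x3 uint8, blue, green, red); there is no depth.
- cams.get_calibration(name): a dict with "mtx" (3x3 intrinsics, pixels), "distortion" ([k1, k2, p1, p2, k3] as OpenCV has them; the pictures are not rectified), "position" and "attitude" of the camera in the world. Camera axes: x right, y up, looking along -z (the intrinsics and any distortion apply to the point x, -y, -z); pixel columns grow to the right and rows downward; lengths in m; the calibration is good to about 2 mm. A picture is of the moment at which its call begins: read the wrist's pose just before it. get_calibration takes no time and is no camera call; for the wrist camera it gives the pose at the moment of the call.
- order.sign_off(): hands the job in; it is judged then, once.
The state is a dict: "clock": time; "joints": joint angles; "qvel": joint speeds; "tau": joint torques, N m; "position": TCP position; "tool_rot": TCP orientation; "wrist_force": force on the tool from outside, world axes, zero at the start; "wrist_torque": the same for the moment, N m; "gripper_width": finger opening in m; "gripper_force": force on a finger pad.
Only numpy, scipy, OpenCV 4.12 (cv2) and the standard library are available. Lean on these libraries where they do the work, as an engineer would, in place of code of your own. Each camera call takes 0.05 s, during which the arm holds its last target. There are 200 camera calls.

## Working session

There is one attempt and no reset: what is moved stays moved. The work goes in short steps, Python scripts to look and compute and a tool call to move; the robot and the scene stay as the last step left them, time stands still between calls to the robot, and variables do not carry over. Pictures are saved under pics/ and viewed, at most 10 in all, crops included, and the job is handed in when it is done.

Besides the shell and the picture viewer there is one more tool, called after ">>>" by a JSON object that holds its "name" and its "arguments". servo_tool: Moves the arm, as the interface text tells. Its arguments: {"type":"object","properties":{"rows":{"type":"array"}},"required":["rows"]}

```bash
mkdir -p pics; cat > h.py <<'E'
import numpy as np, cv2
from scipy.spatial.transform import Rotation as R
from workcell import arm, cams, order
def cal(n):
    c=cams.get_calibration(n); q=np.array(c["attitude"],float)
    M=R.from_quat(q[[1,2,3,0]]).as_matrix() if q.size==4 else q.reshape(3,3)
    return np.array(c["mtx"]).reshape(3,3),np.array(c["distortion"],float),np.array(c["position"]),M
def ray(c,uv):
    K,D,p,M=c
    n=cv2.undistortPoints(np.array(uv,float).reshape(-1,1,2),K,D).reshape(-1,2)
    d=np.c_[n[:,0],-n[:,1],-np.ones(len(n))]@M.T
    return p,d
def onz(c,uv,z):
    p,d=ray(c,uv); return p+d*((z-p[2])/d[:,2])[:,None]
def proj(c,P):
    K,D,p,M=c
    q=(np.atleast_2d(P)-p)@M*[1,-1,-1]
    return cv2.projectPoints(q,np.zeros(3),np.zeros(3),K,D)[0].reshape(-1,2)
E
python3 - <<'E'
from h import *
print(arm.get_state())
for n in("scene","side","wrist"):
    print(cams.get_calibration(n)); cv2.imwrite(f"pics/{n}0.png",cams.read_camera(n))
E
```

```text
{'clock': 0.0, 'joints': array([ 1.28199692e+00,  4.23830756e-01,  1.63066722e+00, -1.61929212e-05,
        1.08855808e+00, -1.89813550e-02]), 'qvel': array([-3.53199610e-06, -2.93300267e-04, -1.56227252e-03, -2.24002124e-04,
        4.52324438e-04,  5.99906175e-04]), 'tau': array([ 4.86482713e-04, -5.44644105e+01, -2.73650604e+01,  6.44088001e-02,
        2.30033824e-02, -1.38180749e-04]), 'position': array([0.16641425, 0.60188581, 0.22191692]), 'tool_rot': array([-1.05071804e-04,  1.34496401e-01,  9.90913812e-01, -7.24150596e-04]), 'wrist_force': array([ 0.13647468, -0.02346308,  0.21978891]), 'wrist_torque': array([ 0.00102188, -0.01217621,  0.07328221]), 'gripper_force': 0.0, 'gripper_width': 0.08792257301333363}
{'mtx': array([[396.78056232,   0.        , 315.58717139],
       [  0.        , 396.78056232, 197.01716437],
       [  0.        ,   0.        ,   1.        ]]), 'distortion': array([-0.02253264,  0.        ,  0.        ,  0.        ,  0.        ]), 'position': array([ 1.004791  , -0.32691613,  0.94335027]), 'attitude': array([0.85609578, 0.23607789, 0.12888314, 0.44131212])}
{'mtx': array([[422.24338927,   0.        , 321.63958526],
       [  0.        , 422.24338927, 196.01003374],
       [  0.        ,   0.        ,   1.        ]]), 'distortion': array([0.02435348, 0.        , 0.        , 0.        , 0.        ]), 'position': array([ 0.26169736, -0.74871935,  0.93504445]), 'attitude': array([ 0.91666035,  0.34544092, -0.0677255 , -0.18925548])}
{'mtx': array([[319.9895098 ,   0.        , 320.55377918],
       [  0.        , 319.9895098 , 200.08923056],
       [  0.        ,   0.        ,   1.        ]]), 'distortion': array([0.00131009, 0.        , 0.        , 0.        , 0.        ]), 'position': array([0.08716571, 0.62380697, 0.38449448]), 'attitude': array([ 0.7867525 , -0.11864806, -0.08925941,  0.59914598])}
```

View pics/scene0.png

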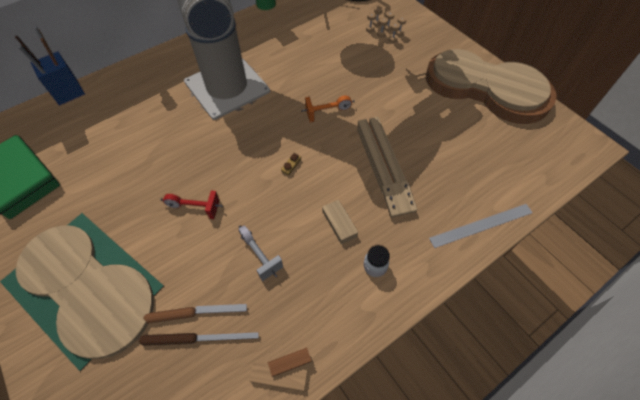

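View pics/side0.png

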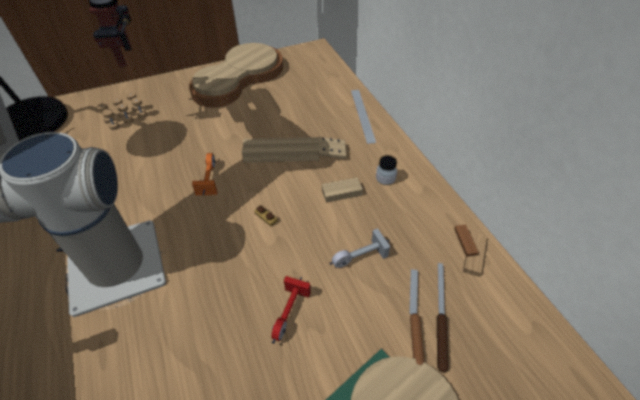

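Three gauge-shaped things appear in scene: red at (192,203), orange at (328,105) and bare steel at (260,252), which is at (360,250) in side. The steel one fits the description because it is grey metal with a white dial. The neck runs from (370,125) to (400,200) in scene. I'll confirm with one enlarged crop.

```bash
python3 - <<'E'
from h import *
a=cv2.imread("pics/scene0.png");b=cv2.imread("pics/side0.png")
f=lambda m,x,y,w,h,k:cv2.resize(m[y:y+h,x:x+w],None,fx=k,fy=k,interpolation=cv2.INTER_CUBIC)
c=np.vstack([np.hstack([f(a,225,215,80,70,5),f(b,320,215,80,70,5)]),
 np.hstack([f(a,345,110,80,48*2,2.5)[:240],f(a,345,150,80,70,5)[:240,:200],f(b,230,125,133,80,3)[:240,:400]])[:, :800]])
print(c.shape);cv2.imwrite("pics/crop.png",c[:600,:800])
E
```

```text
Traceback (most recent call last):
ValueError: all the input array dimensions except for the concatenation axis must match exactly, but along dimension 1, the array at index 0 has size 800 and the array at index 1 has size 799
```

```bash
python3 - <<'E'
from h import *
a=cv2.imread("pics/scene0.png");b=cv2.imread("pics/side0.png")
f=lambda m,x,y,w,h,k:cv2.resize(m[y:y+h,x:x+w],None,fx=k,fy=k,interpolation=cv2.INTER_CUBIC)
c=np.vstack([np.hstack([f(a,225,215,80,60,5),f(b,320,215,80,60,5)]),
 np.hstack([f(a,345,110,100,110,2.5)[:275],f(b,230,125,137,69,4)[:275]])[:,:800] if 0 else np.hstack([cv2.resize(a[110:220,345:445],(300,300),interpolation=2),cv2.resize(b[120:195,235:360],(500,300),interpolation=2)])])
print(c.shape);cv2.imwrite("pics/crop.png",c)
E
```

```text
(600, 800, 3)
```

View pics/crop.png

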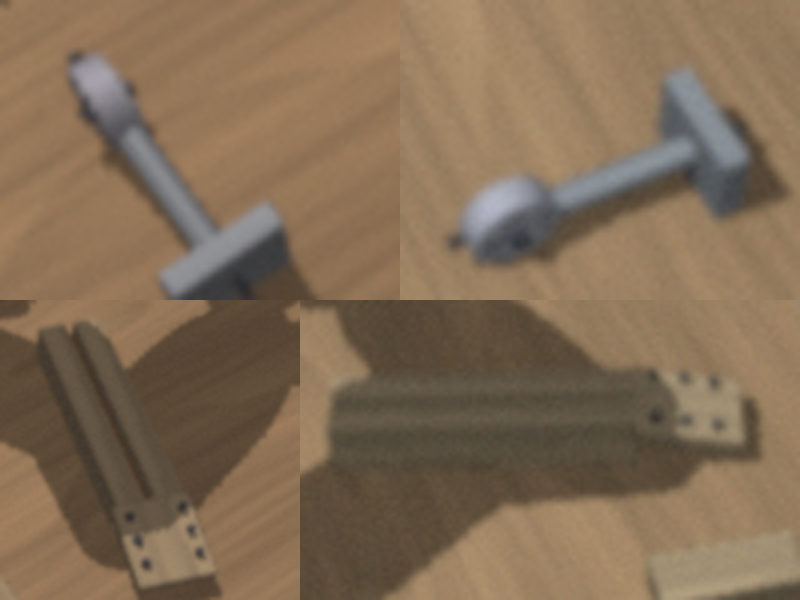

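The crop confirms a grey steel gauge with a white dial, lying with its foot away. Next, coarse positions.

```bash
python3 - <<'E'
from h import *
S=cal("scene");D=cal("side")
sc=lambda p:[(225+x/5,215+y/5) for x,y in p]
sd=lambda p:[(320+(x-400)/5,215+y/5) for x,y in p]
print("gauge scene stem/drum",onz(S,sc([(130,135),(210,240),(105,92)]),.025))
print("gauge side stem/drum",onz(D,sd([(560,195),(690,152),(508,218)]),.025))
ns=lambda p:[(345+x/3,110+(y-300)/300*110) for x,y in p]
nd=lambda p:[(235+(x-300)/4,120+(y-300)/4) for x,y in p]
print("neck scene",onz(S,ns([(40,333),(93,322),(72,330),(150,495)]),.044))
print("neck side",onz(D,nd([(335,380),(335,420),(640,410)]),.044))
s=[(246,233),(330,105),(192,203),(291,163),(338,220),(377,258)]
print(onz(S,s,.02)); 
E
```

```text
gauge scene stem/drum [[ 0.5574818  -0.22541281  0.025     ]
 [ 0.62949728 -0.22207541  0.025     ]
 [ 0.52903336 -0.22358996  0.025     ]]
gauge side stem/drum [[ 0.56368489 -0.22551716  0.025     ]
 [ 0.63712129 -0.22845751  0.025     ]
 [ 0.53347295 -0.22749483  0.025     ]]
neck scene [[0.41437647 0.23354271 0.044     ]
 [0.43288765 0.28663909 0.044     ]
 [0.42964265 0.26214263 0.044     ]
 [0.63904646 0.18160697 0.044     ]]
neck side [[0.42997806 0.28723701 0.044     ]
 [0.41677995 0.24210627 0.044     ]
 [0.63818592 0.15806142 0.044     ]]
[[ 0.52544635 -0.22244976  0.02      ]
 [ 0.28999399  0.22047569  0.02      ]
 [ 0.36141944 -0.29678043  0.02      ]
 [ 0.40710513 -0.00477384  0.02      ]
 [ 0.63360255 -0.00627907  0.02      ]
 [ 0.77545798  0.00834173  0.02      ]]
```

View pics/wrist0.png

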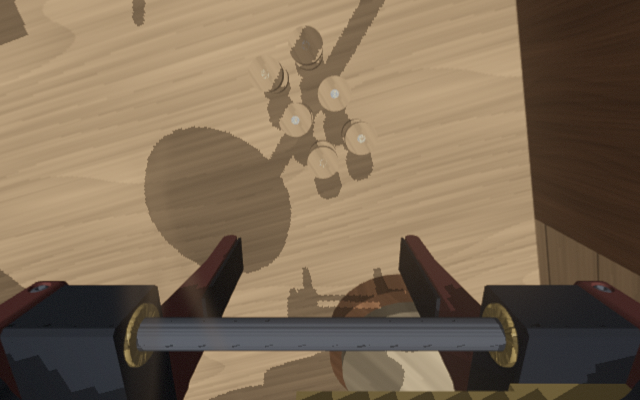

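```bash
python3 - <<'E'
from h import *
s=arm.get_state();q=s["tool_rot"];T=R.from_quat(q[[1,2,3,0]]).as_matrix()
K,D,p,M=cal("wrist")
po=T.T@(p-s["position"]);Mo=T.T@M
print(po,"\n",Mo); np.savez("tc.npz",po=po,Mo=Mo)
T2=np.array([[-1,0,0],[0,1,0],[0,0,-1.]])
for t,pts in [((.45,.2,.25),[(.42,.25,.044),(.64,.17,.044),(.53,.21,.044)]),((.5,-.225,.2),[(.53,-.225,.025),(.65,-.225,.025)])]:
    c=(K,D,np.array(t)+T2@po,T2@Mo); print(proj(c,np.array(pts)))
E
```

```text
[ 0.08222167 -0.00024103 -0.16250587] 
 [[ 4.28110130e-04  9.55912587e-01  2.93651057e-01]
 [ 9.99999854e-01 -5.05845803e-04  1.88776104e-04]
 [ 3.28995608e-04  2.93650933e-01 -9.55912664e-01]]
[[364.37812756 149.3635214 ]
 [298.52096224 312.63892434]
 [328.79010272 237.58890228]]
[[320.82737763 207.43727385]
 [320.76067249 300.70825347]]
```

>>> {"name": "servo_tool", "arguments": {"rows": [[[1,334,-392,60,0,0,15.4],[1,334,-392,60,0,0,15.4],[1,334,-392,60,0,0,15.4],[1,334,-392,60,0,0,15.4],[1,334,-392,60,0,0,15.4],[1,334,-392,60,0,0,15.4],[1,334,-392,60,0,0,15.4],[1,334,-392,60,0,0,15.4],[1,334,-392,60,0,0,15.4],[1,334,-392,60,0,0,15.4],[1,334,-392,60,0,0,15.4],[1,334,-392,60,0,0,15.4],[1,334,-392,60,0,0,15.4],[1,334,-392,60,0,0,15.4],[1,334,-392,60,0,0,15.4],[1,334,-392,60,0,0,15.4]]]}}

```text
clock: 1.48
position: [0.4998, 0.2107, 0.2822]
tool_rot: [-0.001, 0.001, 1.0, -0.0]
wrist_force: [0.0, 0.5, -0.0]
gripper_width: 0.088
gripper_force: 0.0
```

```bash
python3 - <<'E'
from h import *
np.savez("w1.npz",*cal("wrist")); print(cal("wrist")[2],arm.get_state()["position"])
cv2.imwrite("pics/w1.png",cams.read_camera("wrist"))
E
```

```text
[0.41772108 0.21091116 0.44482919] [0.4997757  0.21072072 0.28221904]
```

View pics/w1.png

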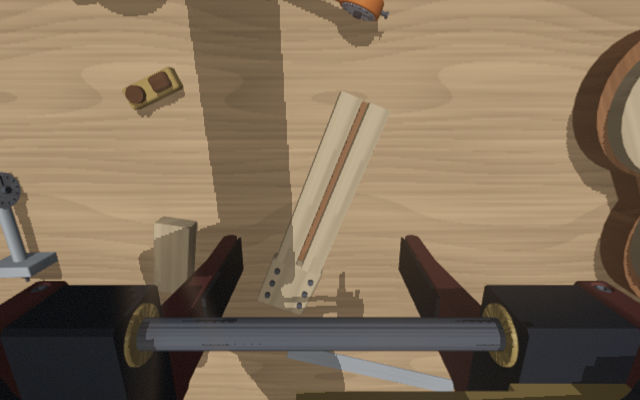

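The picture shows the neck with its channel running from (364,102) to (300,264) and its near end from (342,92) to (387,110). The steel gauge is at the left edge, around (20,230).

```bash
python3 - <<'E'
from h import *
z=np.load("w1.npz");c=tuple(z[k] for k in z.files)
im=cv2.imread("pics/w1.png").astype(int)
# row profiles across neck: print R-B
for r in (125,150,175,200,225,250):
    u0=364-(r-102)*64/162
    seg=im[r,int(u0)-45:int(u0)+40]; print(r,int(u0)-45," ".join(str(v) for v in seg.sum(1)//3))
m=((im[:,:,2]-im[:,:,0]>45)&(im.sum(2)<390)).astype(np.uint8); m[:95]=0;m[270:]=0;m[:,:295]=0;m[:,372:]=0
n,l,st,ce=cv2.connectedComponentsWithStats(m);print(st[1:][st[1:,4]>60])
E
```

```text
125 309 149 149 148 149 148 147 147 149 148 148 148 149 149 148 148 149 149 139 102 136 164 166 165 167 168 169 171 169 170 169 170 169 170 168 166 163 160 156 153 149 152 154 146 101 104 108 111 112 111 106 90 108 161 168 166 167 166 170 170 169 170 169 169 170 168 169 166 165 162 159 155 151 149 150 153 153 150 149 149 150 150 150 149 149 149
150 300 159 159 160 158 160 159 160 160 159 159 158 158 158 157 158 158 157 112 128 162 165 165 166 167 168 170 170 169 167 168 168 168 166 160 155 152 153 151 150 152 153 148 101 103 107 110 111 109 101 93 131 164 166 166 166 168 169 170 169 168 168 168 169 168 167 165 163 159 156 151 149 152 153 136 145 147 148 146 146 146 145 146 145 147 146
175 290 148 152 152 151 151 151 150 151 151 151 151 151 151 150 151 150 149 123 107 152 163 165 165 166 168 168 170 168 167 168 169 169 166 159 154 150 149 150 151 153 155 128 84 102 106 109 111 106 93 104 151 165 165 166 166 168 170 169 168 167 169 169 170 166 159 155 150 151 151 151 152 154 151 143 142 143 142 142 142 141 141 142 143 142 142
200 280 104 104 103 104 103 104 105 104 104 103 102 110 155 
[... 265 characters left out ...]
 149 149 149 149 149
225 270 89 90 91 90 90 90 92 91 90 90 92 92 92 92 93 94 93 90 80 90 106 112 146 166 168 169 168 166 165 164 161 158 155 154 153 152 153 152 154 156 157 112 90 106 109 111 110 96 95 152 164 166 165 166 168 170 168 167 166 163 160 157 156 154 151 152 152 153 154 156 155 150 149 149 149 149 149 150 149 150 150 149 151 150 150
250 260 94 94 95 93 94 95 95 96 96 96 95 95 95 96 95 96 96 96 92 83 101 109 109 109 111 111 108 105 100 99 102 101 107 151 153 154 154 155 155 158 150 103 103 109 109 110 102 89 105 161 166 166 166 168 168 167 166 164 162 159 157 156 154 153 153 153 154 156 157 156 149 146 147 146 147 145 146 145 146 145 145 144 144 146 144
[[ 298  101   70  160 1047]]
```

```bash
python3 - <<'E'
from h import *
z=np.load("w1.npz");c=tuple(z[k] for k in z.files)
g=cv2.imread("pics/w1.png").astype(float).mean(2)
A,B=[],[]
for r in range(112,256,3):
    u0=364-(r-102)*64/162; lo=int(u0)-14; s=g[r,lo:int(u0)+16]-128; k=int(round(u0))-lo
    i=np.argmin(abs(np.arange(len(s))-k)+100*(s>-8))
    a=i
    while s[a]<0 and a>0:a-=1
    b=i
    while b<len(s)-1 and s[b]<0:b+=1
    A.append((lo+a+s[a]/(s[a]-s[a+1]),r));B.append((lo+b-s[b]/(s[b]-s[b-1]),r))
A=onz(c,A,.044)[:,:2];B=onz(c,B,.044)[:,:2]
def fit(P):
    vx,vy,x,y=cv2.fitLine(P.astype(np.float32),cv2.DIST_HUBER,0,.001,.001).ravel(); v=np.array([vx,vy]);v*=np.sign(vx)
    return np.array([x,y]),v
for P in(A,B):
    o,v=fit(P);print(o,v,np.degrees(np.arctan2(v[1],v[0])))
oa,va=fit(A);ob,vb=fit(B);v=(va+vb);v/=np.linalg.norm(v);n=np.array([-v[1],v[0]])
print("width",(oa-ob)@n); o=(oa+ob)/2
# near end corners
E=onz(c,[(342,92),(387,110)],.044)[:,:2];print(E,np.linalg.norm(E[0]-E[1]),(E-o)@v,(E-o)@n)
t=((E-o)@v).mean(); mid=o+v*(t+.12); print("near-end prof:")
for d in np.arange(-.012,.02,.002):
    u=proj(c,np.r_[o+v*(t+d)+n*.015,.044])[0];w=proj(c,np.r_[o+v*(t+d)-n*.015,.044])[0]
    print(round(d,3),[int(g[int(round(q[1])),int(round(q[0]))]) for q in(u,w)])
print("mid",mid,"dir",v,np.degrees(np.arctan2(v[1],v[0])))
# gauge dial in this view
E
```

```text
[0.49904934 0.22725315] [ 0.93131644 -0.36421102] -21.359035
[0.5287575 0.2263766] [ 0.9314692  -0.36382014] -21.33499
width -0.009997818
[[0.40616857 0.23624739]
 [0.42677957 0.29089627]] 0.058406455355177155 [-0.10377707 -0.10447318] [-0.03043179  0.02797052]
near-end prof:
-0.012 [147, 150]
-0.01 [148, 150]
-0.008 [150, 152]
-0.006 [150, 139]
-0.004 [147, 138]
-0.002 [153, 139]
0.0 [166, 166]
0.002 [169, 167]
0.004 [169, 166]
0.006 [170, 166]
0.008 [170, 167]
0.01 [168, 166]
0.012 [170, 167]
0.014 [170, 165]
0.016 [170, 166]
0.018 [170, 166]
mid [0.52868918 0.22103616] dir [ 0.93139285 -0.3640156 ] -21.347012
```

>>> {"name": "servo_tool", "arguments": {"rows": [[[1,10,-436,-82,0,0,0],[1,10,-436,-82,0,0,0],[1,10,-436,-82,0,0,0],[1,10,-436,-82,0,0,0],[1,10,-436,-82,0,0,0],[1,10,-436,-82,0,0,0],[1,10,-436,-82,0,0,0],[1,10,-436,-82,0,0,0],[1,10,-436,-82,0,0,0],[1,10,-436,-82,0,0,0],[1,10,-436,-82,0,0,0],[1,10,-436,-82,0,0,0],[1,10,-436,-82,0,0,0],[1,10,-436,-82,0,0,0]]]}}

```text
clock: 2.7
position: [0.5105, -0.224, 0.2005]
tool_rot: [-0.0, -0.0, 1.0, 0.0]
wrist_force: [0.2, -0.5, 0.3]
gripper_width: 0.0877
gripper_force: 0.0
```

```bash
python3 - <<'E'
from h import *
np.savez("w2.npz",*cal("wrist")); print(arm.get_state()["position"],arm.get_state()["tool_rot"])
cv2.imwrite("pics/w2.png",cams.read_camera("wrist"))
E
```

```text
[ 0.510494   -0.22402108  0.20050313] [-3.43348832e-04 -5.12240488e-05  9.99999880e-01  3.46903469e-04]
```

View pics/w2.png

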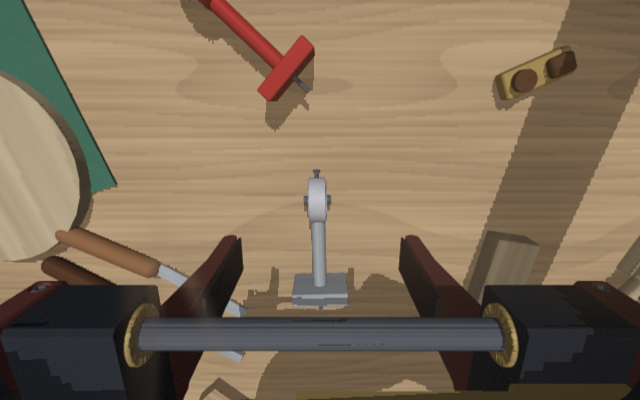

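The dial drum is at (317,200), with bosses near (306,201) and (330,201). The stem reaches down to (320,285).

```bash
python3 - <<'E'
from h import *
z=np.load("w2.npz");c=tuple(z[k] for k in z.files)
g=cv2.imread("pics/w2.png")
for r in (193,197,201,205,209,228,240,255,268): print(r,g[r,298:340].mean(1).astype(int))
print(onz(c,[(304.5,201),(330.5,201),(317.5,201),(318.5,230),(319.8,268)],.025))
E
```

```text
193 [134 135 134 134 134 134 134 133 135 147 153 187 192 192 190 190 189 189
 190 190 189 188 187 188 188 191 180 127 132 145 144 145 145 143 145 144
 144 144 144 145 145 144]
197 [149 148 146 148 148 128  93  84  84  94 149 188 194 194 194 194 193 193
 193 194 195 194 195 195 194 194 186 136 137  98  90  88  96 140 146 146
 147 146 147 146 146 146]
201 [143 143 143 143 143 131  97  89  88 106 167 183 189 190 191 192 193 194
 192 191 190 190 190 191 192 193 189 153 143  99  87  86  91 125 140 143
 144 142 143 143 142 143]
205 [135 135 136 136 135 135  92  84  88  87 142 183 187 184 181 180 180 182
 182 183 183 182 182 183 183 186 184 150 128  96  91  95 134 136 136 135
 136 136 137 136 137 136]
209 [145 145 145 145 147 145 105  95  97 102 147 169 173 173 173 173 172 173
 175 175 177 176 176 175 174 176 173 146 156 110  98 102 142 146 145 145
 144 145 144 146 144 145]
228 [145 147 146 146 146 145 146 145 146 147 146 108  98 102 125 140 149 156
 164 164 156 155 153 147 138 124 109 114 148 151 150 150 150 151 150 151
 151 152 152 150 151 152]
240 [143 142 143 143 144 144 145 144 144 145 145 145 144 116 117 136 146 153
 161 165 160 155 153 150 141 129 112 109 144 147 147 148 147 147 147 149
 147 148 147 147 148 146]
255 [144 144 145 144 144 144 144 144 142 143 143 144 144 142 106 125 141 148
 157 164 162 156 154 153 145 132 117 105 141 143 142 142 143 143 142 142
 142 141 142 143 143 143]
268 [140 139 140 140 140 139 141 140 140 140 140 139 141 138  92 114 135 145
 153 160 163 156 154 153 148 138 125 109 117 140 141 141 141 141 142 141
 142 141 142 140 142 142]
[[ 0.53300407 -0.24159076  0.025     ]
 [ 0.53299227 -0.21283722  0.025     ]
 [ 0.53299817 -0.22721428  0.025     ]
 [ 0.56752931 -0.22615438  0.025     ]
 [ 0.61587745 -0.22468249  0.025     ]]
```

>>> {"name": "servo_tool", "arguments": {"rows": [[[1,23,-3,-60,0,0,1.7],[1,23,-3,-60,0,0,1.7],[1,23,-3,-60,0,0,1.7],[1,23,-3,-100,0,0,1.7],[1,23,-3,-130,0,0,1.7],[1,23,-3,-155,0,0,1.7],[1,23,-3,-175,0,0,1.7],[1,23,-3,-188,0,0,1.7],[1,23,-3,-194.5,0,0,1.7],[1,23,-3,-194.5,0,0,1.7],[1,23,-3,-194.5,0,0,1.7]]]}}

```text
clock: 3.67
position: [0.5342, -0.2285, 0.0072]
tool_rot: [0.0, -0.015, 1.0, -0.0]
wrist_force: [-0.7, 0.7, 1.4]
gripper_width: 0.0877
gripper_force: 0.0
```

```bash
python3 - <<'E'
from h import *
c=cal("wrist");im=cams.read_camera("wrist");cv2.imwrite("pics/w3.png",im)
s=arm.get_state();print(s["position"],proj(c,np.array([s["position"]+[0,.0,.019],[.533,-.227,.025]])))
E
```

```text
[ 0.53449592 -0.22876496  0.00757166] [[319.76663298 273.26549794]
 [323.34313883 269.1456235 ]]
```

View pics/w3.png

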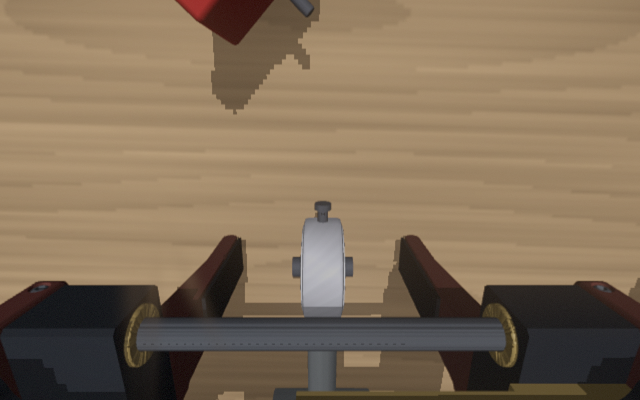

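The bosses are at (297,267) and (348,267), between the fingers and about 3 mm nearer than the grasp point. I'll shift and close.

>>> {"name": "servo_tool", "arguments": {"rows": [[[1,-3,1.5,-1,0,0,0],[1,-3,1.5,-1,0,0,0],[-0.1,-3,1.5,-1,0,0,0],[-0.1,-3,1.5,-1,0,0,0],[-0.1,-3,1.5,-1,0,0,0],[-0.1,-3,1.5,-1,0,0,0],[-1,-3,1.5,-1,0,0,0],[-1,-3,1.5,-1,0,0,0],[-1,-3,1.5,-1,0,0,0],[-1,-3,1.5,-1,0,0,0],[-1,-3,1.5,-1,0,0,0],[-1,-3,1.5,-1,0,0,0]]]}}

```text
clock: 4.72
position: [0.5305, -0.2271, 0.0051]
tool_rot: [-0.0, -0.014, 1.0, 0.0]
wrist_force: [0.2, -0.4, -0.2]
gripper_width: 0.0295
gripper_force: 30.0
```

>>> {"name": "servo_tool", "arguments": {"rows": [[[-1,0,0,5,0,0,0],[-1,0,0,15,0,0,0],[-1,0,0,27,0,0,0],[-1,0,0,40,0,0,0],[-1,0,0,55,0,0,0],[-1,0,0,70,0,0,0],[-1,0,0,85,0,0,0],[-1,0,0,100,0,0,0],[-1,0,0,115,0,0,0],[-1,0,0,130,0,0,0],[-1,0,0,145,0,0,0],[-1,0,0,160,0,0,0],[-1,0,0,175,0,0,0],[-1,0,0,190,0,0,0],[-1,0,0,205,0,0,0],[-1,0,0,220,0,0,0],[-1,0,0,235,0,0,0],[-1,0,0,245,0,0,0],[-1,0,0,250,0,0,0],[-1,0,0,250,0,0,0]]]}}

```text
clock: 6.38
position: [0.5307, -0.2272, 0.2567]
tool_rot: [0.001, -0.014, 1.0, -0.0]
wrist_force: [0.2, 0.4, -4.3]
gripper_width: 0.0297
gripper_force: 30.0
```

```bash
python3 - <<'E'
from h import *
im=cams.read_camera("side");s=arm.get_state();print(s["position"],s["wrist_force"],s["wrist_torque"],s["gripper_width"],s["gripper_force"])
S=cal("side");u=proj(S,s["position"]+[0,0,.019])[0];print(u)
jm=cams.read_camera("scene");v=proj(cal("scene"),s["position"]+[0,0,.019])[0];print(v)
cr=lambda m,u:cv2.resize(m[max(0,int(u[1])-60):int(u[1])+90][:150,int(u[0])-65:int(u[0])+65],(400,460),interpolation=2)
cv2.imwrite("pics/l1.png",np.hstack([cr(im,u),cr(jm,v)]))
E
```

```text
[ 0.53034675 -0.227044    0.25559825] [ 0.02338666  0.53913187 -4.76676166] [ 0.07954178  0.06801139 -0.011664  ] 0.029219186192887624 29.999225735664368
[343.59899152 193.49680332]
[224.90098928 180.72726009]
```

View pics/l1.png

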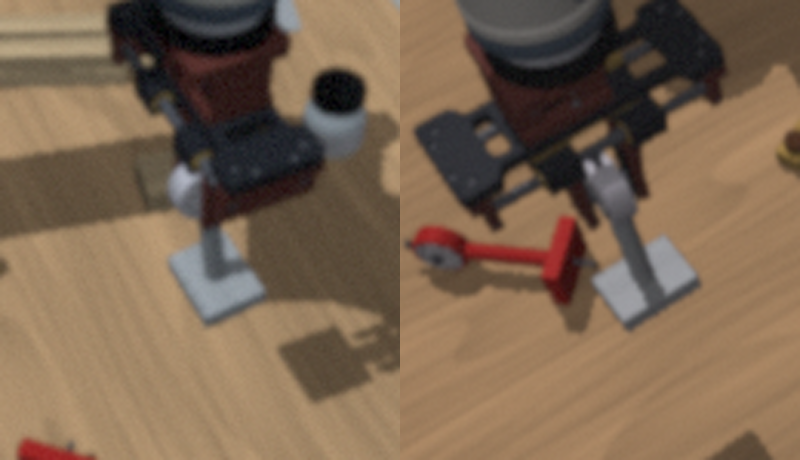

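The gauge is held, hanging with its foot swung partly down. Next I'll ease the grip gradually and watch the force.

>>> {"name": "servo_tool", "arguments": {"rows": [[[-0.45,0,0,0,0,0,0],[-0.4,0,0,0,0,0,0],[-0.38,0,0,0,0,0,0],[-0.38,0,0,0,0,0,0]]]}}

```text
clock: 6.82
position: [0.5303, -0.227, 0.2546]
tool_rot: [-0.0, -0.014, 1.0, 0.0]
wrist_force: [-0.4, -0.4, -4.2]
gripper_width: 0.0291
gripper_force: 30.0
```

>>> {"name": "servo_tool", "arguments": {"rows": [[[-0.36,0,0,0,0,0,0],[-0.36,0,0,0,0,0,0]]]}}

```text
clock: 6.98
position: [0.5305, -0.2271, 0.2549]
tool_rot: [-0.0, -0.014, 1.0, 0.0]
wrist_force: [-0.3, -0.2, -4.0]
gripper_width: 0.0295
gripper_force: 30.0
```

>>> {"name": "servo_tool", "arguments": {"rows": [[[-0.35,0,0,0,0,0,0],[-0.35,0,0,0,0,0,0]]]}}

```text
clock: 7.15
position: [0.5305, -0.2271, 0.2551]
tool_rot: [-0.0, -0.014, 1.0, 0.0]
wrist_force: [0.5, -0.1, -5.3]
gripper_width: 0.0298
gripper_force: 30.0
```

>>> {"name": "servo_tool", "arguments": {"rows": [[[-0.34,0,0,0,0,0,0],[-0.34,0,0,0,0,0,0]]]}}

```text
clock: 7.32
position: [0.5306, -0.2271, 0.2552]
tool_rot: [0.0, -0.014, 1.0, -0.0]
wrist_force: [0.1, -0.5, -4.7]
gripper_width: 0.0296
gripper_force: 23.7
```

>>> {"name": "servo_tool", "arguments": {"rows": [[[-0.335,0,0,0,0,0,0],[-0.335,0,0,0,0,0,0]]]}}

```text
clock: 7.48
position: [0.5306, -0.2271, 0.2552]
tool_rot: [0.0, -0.014, 1.0, -0.0]
wrist_force: [0.8, -1.5, -5.5]
gripper_width: 0.0294
gripper_force: 18.6
```

>>> {"name": "servo_tool", "arguments": {"rows": [[[-0.33,0,0,0,0,0,0],[-0.33,0,0,0,0,0,0]]]}}

```text
clock: 7.65
position: [0.5305, -0.2271, 0.2552]
tool_rot: [-0.0, -0.014, 1.0, 0.0]
wrist_force: [0.1, -0.5, -4.3]
gripper_width: 0.0301
gripper_force: 13.5
```

>>> {"name": "servo_tool", "arguments": {"rows": [[[-0.328,0,0,0,0,0,0],[-0.326,0,0,0,0,0,0],[-0.326,0,0,0,0,0,0],[-0.324,0,0,0,0,0,0],[-0.324,0,0,0,0,0,0],[-0.322,0,0,0,0,0,0],[-0.322,0,0,0,0,0,0],[-0.322,0,0,0,0,0,0]]]}}

```text
clock: 8.32
position: [0.5305, -0.2271, 0.2552]
tool_rot: [-0.0, -0.014, 1.0, -0.0]
wrist_force: [-0.5, 0.4, -5.0]
gripper_width: 0.0299
gripper_force: 5.3
```

>>> {"name": "servo_tool", "arguments": {"rows": [[[-0.321,0,0,0,0,0,0],[-0.3205,0,0,0,0,0,0],[-0.3205,0,0,0,0,0,0],[-0.3205,0,0,0,0,0,0],[-0.3205,0,0,0,0,0,0],[-0.3205,0,0,0,0,0,0],[-0.3205,0,0,0,0,0,0],[-0.3205,0,0,0,0,0,0]]]}}

```text
clock: 8.98
position: [0.5305, -0.2271, 0.2551]
tool_rot: [-0.0, -0.014, 1.0, 0.0]
wrist_force: [0.4, -0.2, -3.4]
gripper_width: 0.0297
gripper_force: 3.8
```

```bash
cat > tilt.py <<'E'
from h import *
import sys
im=cams.read_camera("side");jm=cams.read_camera("scene");s=arm.get_state()
print(s["position"],s["wrist_force"],s["wrist_torque"],s["gripper_width"],s["gripper_force"])
g=s["position"]+[0,0,.019]
def cr(m,c,k):
    u=proj(c,g)[0];x,y=int(u[0])-50,max(0,int(u[1])-40)
    m=m.copy()
    print(k,"crop origin",x,y,"grasp px",u,"plumb foot/tip px",proj(c,np.array([g-[0,0,.12],g-[0,0,.14]])).round(1).tolist())
    return cv2.resize(m[y:y+115,x:x+100],(400,460),interpolation=2)
cv2.imwrite(sys.argv[1],np.hstack([cr(im,cal("side"),"side"),cr(jm,cal("scene"),"scene")]))
E
python3 tilt.py pics/l2.png
```

```text
[ 0.5305947  -0.22715324  0.25520216] [ 0.69985921  0.41863635 -4.66265587] [ 0.02014809 -0.00677122 -0.02056448] 0.029752956324591892 3.798581287264824
side crop origin 293 153 grasp px [343.72255126 193.62295633] plumb foot/tip px [[342.0, 228.2], [341.8, 233.3]]
scene crop origin 174 140 grasp px [224.9523551  180.94398934] plumb foot/tip px [[235.8, 209.9], [237.4, 214.1]]
```

View pics/l2.png

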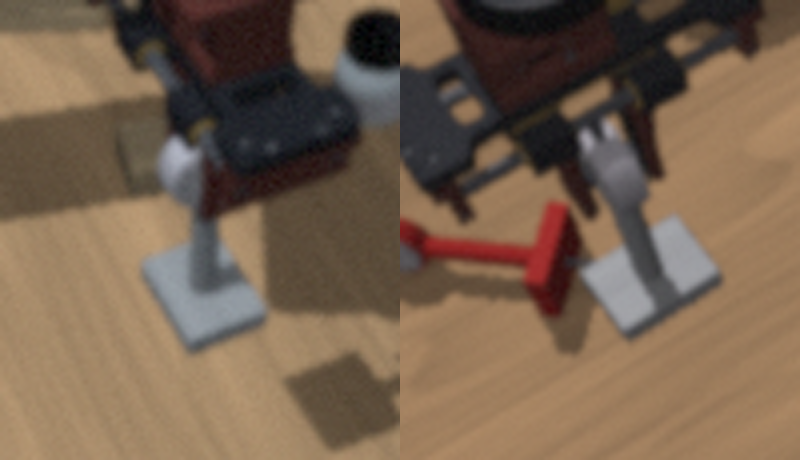

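```bash
python3 - <<'E'
from h import *
g=np.array([.5306,-.2272,.2742])
S,D=cal("side"),cal("scene")
a=np.array([(145,270),(200,238),(265,312),(195,340)]);b=np.array([(182,268),(278,215),(320,275),(232,330)])
A=onz(S,a/4+[293,153],.170);B=onz(D,b/4+[174,140],.170)
print(A.round(4),A.mean(0)-g);print(B.round(4),B.mean(0)-g)
E
```

```text
[[ 0.5076 -0.2062  0.17  ]
 [ 0.5465 -0.1974  0.17  ]
 [ 0.5573 -0.2602  0.17  ]
 [ 0.5131 -0.262   0.17  ]] [ 0.00051385 -0.00427408 -0.1042    ]
[[ 0.5119 -0.2555  0.17  ]
 [ 0.513  -0.1938  0.17  ]
 [ 0.5613 -0.1944  0.17  ]
 [ 0.563  -0.2517  0.17  ]] [ 0.00673803  0.00335876 -0.1042    ]
```

The foot lies within about 1 to 7 mm of the plumb line over 104 mm (under 4°), and the grip is 3.8 N. I'll grip firmly and carry it to the neck.

>>> {"name": "servo_tool", "arguments": {"rows": [[[-0.33,0,0,0,0,0,0],[-0.34,0,0,0,0,0,0],[-0.345,0,0,0,0,0,0],[-0.345,0,0,0,0,0,0],[-0.345,0,0,0,0,0,0]]]}}

```text
clock: 9.5
position: [0.5305, -0.2271, 0.2552]
tool_rot: [-0.0, -0.014, 1.0, -0.0]
wrist_force: [-0.5, 0.8, -5.0]
gripper_width: 0.0296
gripper_force: 28.8
```

>>> {"name": "servo_tool", "arguments": {"rows": [[[-0.345,0,5,0,0,0,-0.3],[-0.345,0,14,0,0,0,-0.7],[-0.345,0,27,0,0,0,-1.4],[-0.345,0,44,0,0,0,-2.3],[-0.345,0,65,0,0,0,-3.3],[-0.345,0,90,0,0,0,-4.6],[-0.345,-1,118,0,0,0,-6],[-0.345,-1,148,0,0,0,-7.6],[-0.345,-1,179,0,0,0,-9.2],[-0.345,-1,210,0,0,0,-10.8],[-0.345,-1,241,0,0,0,-12.4],[-0.345,-1,272,0,0,0,-14],[-0.345,-1,303,0,0,0,-15.6],[-0.345,-1,333,0,0,0,-17.1],[-0.345,-1,361,0,0,0,-18.5],[-0.345,-1,386,0,0,0,-19.8],[-0.345,-1,408,0,0,0,-20.9],[-0.345,-1,426,0,0,0,-21.9],[-0.345,-1,438,0,0,0,-22.5],[-0.345,-1,445,0,0,0,-22.8]]]}}

```text
clock: 11.17
position: [0.5288, 0.22, 0.2551]
tool_rot: [-0.0, 0.183, 0.983, 0.0]
wrist_force: [0.6, -0.8, -4.3]
gripper_width: 0.0293
gripper_force: 28.8
```

>>> {"name": "servo_tool", "arguments": {"rows": [[[-0.345,-0.5,3,0,0,0,-0.2],[-0.345,-0.5,3,0,0,0,-0.2],[-0.345,-0.5,3,-10,0,0,-0.2],[-0.345,-0.5,3,-25,0,0,-0.2],[-0.345,-0.5,3,-40,0,0,-0.2],[-0.345,-0.5,3,-55,0,0,-0.2],[-0.345,-0.5,3,-65,0,0,-0.2],[-0.345,-0.5,3,-70,0,0,-0.2],[-0.345,-0.5,3,-70,0,0,-0.2],[-0.345,-0.5,3,-70,0,0,-0.2]]]}}

```text
clock: 12.0
position: [0.5293, 0.2206, 0.1852]
tool_rot: [-0.0, 0.186, 0.983, -0.0]
wrist_force: [-0.2, -0.1, -4.6]
gripper_width: 0.0295
gripper_force: 28.8
```

```bash
python3 tilt.py pics/l3.png; python3 -c "
from h import *
print(cv2.imwrite('pics/w4.png',cams.read_camera('wrist')));np.savez('w4.npz',*cal('wrist'));print(arm.get_state()['tool_rot'])"
```

```text
[0.52972739 0.22095567 0.18599269] [-0.59633233  0.08382073 -4.88117751] [ 0.01372454 -0.02365392  0.02287081] 0.02964264593355835 28.76028746366501
side crop origin 225 62 grasp px [275.86043951 102.02648984] plumb foot/tip px [[279.3, 134.4], [279.9, 139.3]]
scene crop origin 338 69 grasp px [388.13195994 109.00276425] plumb foot/tip px [[381.9, 139.6], [381.0, 144.2]]
True
[7.20037650e-04 1.85355726e-01 9.82671128e-01 4.36972493e-04]
```

View pics/l3.png

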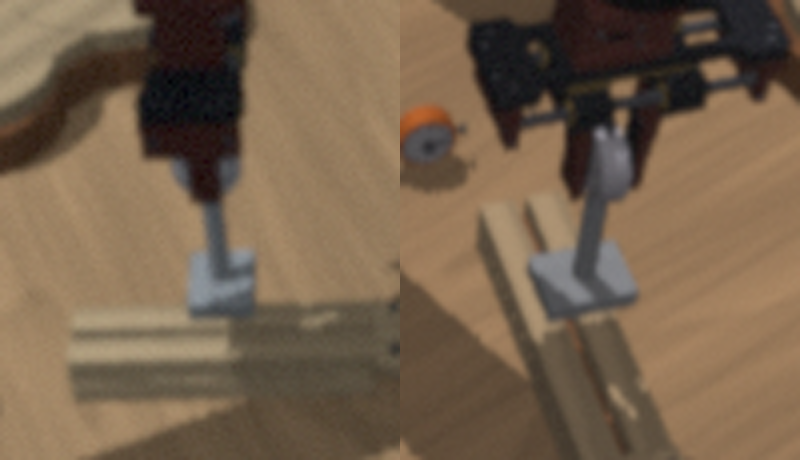

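The gauge hangs over the neck and looks square and centred (scene crop foot at (585,280), channel running beneath). I'll check the wrist camera's lateral bias on the held drum.

```bash
python3 - <<'E'
from h import *
z=np.load("w4.npz");c=tuple(z[k] for k in z.files)
s=arm.get_state();q=s["tool_rot"];T=R.from_quat(q[[1,2,3,0]]).as_matrix()
u=proj(c,s["position"]-.019*T[:,2])[0];print(u)
g=cv2.imread("pics/w4.png").astype(int)
for r in (225,235,245,255,265,275): print(r,g[r,290:352].mean(1).astype(int))
K,D,p,M=c
for z in (.0,): print(proj(c,[s["position"]-.019*T[:,2]+T[:,1]*.009]),proj(c,[s["position"]-.019*T[:,2]-T[:,1]*.009]))
E
```

```text
[321.32497989 272.27742967]
225 [112 113 113 113 113 113 112 112 112 122 164 168 165 138 128 130 129 130
 128 128 127 126 127 127 126 126 127 128 127 126 125 124 125 124 123 124
 123 123 122 123 123 122 123 122 123 122 117 113 135 162 164 163 163 163
 163 162 164 163 163 163 163 164]
235 [105 111 110 112 111 111 111 110 110 111 122 122 145 155 156 155 155 156
 156 157 155 156 155 154 152 153 153 152 152 152 152 153 152 154 153 154
 154 155 154 155 152 152 150 149 148 148 147 143 140 113 132 122 157 161
 160 161 161 161 161 161 162 155]
245 [ 41  40  38  40  72 110 113 111 112 129 163 140 167 171 171 171 171 171
 171 173 172 171 170 170 169 167 167 165 165 166 166 166 166 166 166 167
 165 165 163 164 163 162 162 163 161 162 163 161 159 148 110 161 116 102
 101 102 104  85  52  45  46  48]
255 [ 38  36  34  33  56 109 113 110 119 164 148 158 183 186 185 183 184 185
 184 184 185 184 184 183 183 182 181 181 181 180 182 182 182 181 180 180
 179 178 176 175 175 175 175 176 176 176 176 173 168 162 121 156 150 109
 101 103 102  62  42  44  42  46]
265 [ 33  42  46  50  72  74  75  70  97 186 124 173 191 196 197 197 196 196
 196 197 196 196 195 195 194 194 194 194 195 195 195 195 195 194 193 192
 192 191 191 192 192 193 192 192 191 190 189 186 179 171 140 138 159  82
  49  66  76  76  78  77  71  46]
275 [ 34  60  61  61  61  60  60  84 132 189 150 186 193 196 198 199 198 199
 198 198 197 199 199 198 198 199 198 198 198 197 197 196 197 196 196 198
 197 198 196 196 196 195 195 194 194 194 194 195 191 184 159 117 189 105
  66  91  93  94  96  95  94  51]
[[339.17576824 272.2881532 ]] [[303.47463876 272.26729489]]
```

>>> {"name": "servo_tool", "arguments": {"rows": [[[-0.345,0,0,-5,0,0,0],[-0.345,0,0,-11,0,0,0],[-0.345,0,0,-17,0,0,0],[-0.345,0,0,-22,0,0,0],[-0.345,0,0,-25,0,0,0],[-0.345,0,0,-25,0,0,0],[-0.345,0,0,-25,0,0,0]]]}}

```text
clock: 12.73
position: [0.5289, 0.2209, 0.1598]
tool_rot: [-0.0, 0.185, 0.983, -0.0]
wrist_force: [0.3, 0.0, -4.5]
gripper_width: 0.0294
gripper_force: 28.8
```

>>> {"name": "servo_tool", "arguments": {"rows": [[[-0.34,0,0,-1,0,0,0],[-0.335,0,0,-2,0,0,0],[-0.329,0,0,-3,0,0,0],[-0.329,0,0,-4,0,0,0],[-0.329,0,0,-5,0,0,0],[-0.329,0,0,-6,0,0,0],[-0.329,0,0,-7,0,0,0],[-0.329,0,0,-8,0,0,0],[-0.329,0,0,-9,0,0,0],[-0.329,0,0,-10,0,0,0],[-0.329,0,0,-10,0,0,0]]]}}

```text
clock: 13.65
position: [0.5289, 0.2208, 0.1499]
tool_rot: [-0.0, 0.185, 0.983, -0.0]
wrist_force: [0.2, -0.8, -4.9]
gripper_width: 0.0295
gripper_force: 12.5
```

>>> {"name": "servo_tool", "arguments": {"rows": [[[-0.329,0,0,-1,0,0,0],[-0.329,0,0,-2,0,0,0],[-0.329,0,0,-3,0,0,0],[-0.329,0,0,-3,0,0,0]]]}}

```text
clock: 13.98
position: [0.5294, 0.221, 0.1475]
tool_rot: [0.0, 0.185, 0.983, 0.0]
wrist_force: [-1.0, -0.4, 0.4]
gripper_width: 0.0295
gripper_force: 12.5
```

>>> {"name": "servo_tool", "arguments": {"rows": [[[-0.329,0,0,-0.5,0,0,0],[-0.329,0,0,-1,0,0,0],[-0.329,0,0,-1,0,0,0]]]}}

```text
clock: 14.23
position: [0.5293, 0.221, 0.1464]
tool_rot: [0.0, 0.185, 0.983, 0.0]
wrist_force: [0.6, 0.3, 1.3]
gripper_width: 0.0292
gripper_force: 12.5
```

>>> {"name": "servo_tool", "arguments": {"rows": [[[-0.329,0,0,-0.5,0,0,0],[-0.329,0,0,-1,0,0,0],[-0.329,0,0,-1,0,0,0]]]}}

```text
clock: 14.48
position: [0.5298, 0.2209, 0.1459]
tool_rot: [0.001, 0.185, 0.983, 0.0]
wrist_force: [0.1, -1.9, 5.2]
gripper_width: 0.0298
gripper_force: 12.4
```

>>> {"name": "servo_tool", "arguments": {"rows": [[[-0.329,0,0,-0.5,0,0,0],[-0.329,0,0,-1,0,0,0],[-0.329,0,0,-1,0,0,0]]]}}

```text
clock: 14.73
position: [0.5305, 0.2209, 0.1457]
tool_rot: [0.002, 0.185, 0.983, 0.0]
wrist_force: [0.6, -2.9, 10.5]
gripper_width: 0.0299
gripper_force: 12.4
```

>>> {"name": "servo_tool", "arguments": {"rows": [[[-0.325,0,0,-0.5,0,0,0],[-0.325,0,0,-1,0,0,0],[-0.325,0,0,-1,0,0,0],[-0.325,0,0,-1,0,0,0]]]}}

```text
clock: 15.07
position: [0.531, 0.221, 0.1451]
tool_rot: [0.002, 0.185, 0.983, 0.001]
wrist_force: [0.1, -3.2, 13.1]
gripper_width: 0.0302
gripper_force: 8.3
```

>>> {"name": "servo_tool", "arguments": {"rows": [[[-0.324,0,0,-0.5,0,0,0],[-0.322,0,0,-1,0,0,0],[-0.322,0,0,-1,0,0,0],[-0.322,0,0,-1,0,0,0]]]}}

```text
clock: 15.4
position: [0.5304, 0.221, 0.1435]
tool_rot: [0.001, 0.185, 0.983, 0.001]
wrist_force: [0.2, -2.4, 9.0]
gripper_width: 0.0296
gripper_force: 5.3
```

```bash
python3 tilt.py pics/l4.png; python3 - <<'E'
from h import *
c=cal("wrist");s=arm.get_state();print(s["wrist_torque"],s["tool_rot"])
cv2.imwrite('pics/w5.png',cams.read_camera('wrist'));np.savez('w5.npz',*c)
for n in("side","scene"): cv2.imwrite(f"pics/{n}5.png",cams.read_camera(n))
E
```

```text
[0.53042935 0.22102308 0.1435102 ] [ 0.62204494 -2.03760949  8.8293587 ] [-0.36234538 -0.06240697  0.01217285] 0.03003626004699702 5.29377244412899
side crop origin 227 73 grasp px [277.36953465 113.95962269] plumb foot/tip px [[280.7, 144.7], [281.2, 149.4]]
scene crop origin 335 80 grasp px [385.99429903 120.68841861] plumb foot/tip px [[380.2, 149.3], [379.3, 153.6]]
[-0.36234538 -0.06240697  0.01217285] [1.42715480e-03 1.85237802e-01 9.82692524e-01 5.68627568e-04]
```

>>> {"name": "servo_tool", "arguments": {"rows": [[[-0.327,0,0,0,0,0,0],[-0.327,0,0,-0.5,0,0,0],[-0.327,0,0,-1,0,0,0],[-0.327,0,0,-1,0,0,0]]]}}

```text
clock: 15.98
position: [0.5309, 0.221, 0.1433]
tool_rot: [0.002, 0.185, 0.983, 0.001]
wrist_force: [-0.3, -3.2, 13.9]
gripper_width: 0.0294
gripper_force: 10.4
```

```bash
python3 - <<'E'
from h import *
from itertools import product
for n in("side","scene"):
    im=cams.read_camera(n);c=cal(n)
    v=np.array([.9314,-.364]);w=np.array([.364,.9314]);s=arm.get_state()["position"]
    hsv=cv2.cvtColor(im,cv2.COLOR_BGR2HSV)
    m=((hsv[:,:,1]<70)&(hsv[:,:,2]>60)).astype(np.uint8)
    f=np.array([np.r_[s[:2]+a*.025*v+b*.032*w,.060] for a,b in((-1,-1),(-1,1),(1,1),(1,-1))])
    pf=proj(c,f);print(n,"pred corners",pf.round(1).tolist())
    x0,y0=(pf.min(0)-6).astype(int);x1,y1=(pf.max(0)+10).astype(int)
    mm=np.zeros_like(m);mm[y0:y1,x0:x1]=m[y0:y1,x0:x1]
    k,l,st,ce=cv2.connectedComponentsWithStats(mm);i=1+np.argmax(st[1:,4]);print(st[i],(x0,y0,x1,y1))
    for r in range(y0,y1):print(r,"".join(".#"[q] for q in mm[r,x0:x1]))
E
```

```text
side pred corners [[271.9, 147.6], [272.8, 133.9], [288.6, 133.5], [288.2, 147.2]]
[271 127  22  30 426] (np.int64(265), np.int64(127), np.int64(298), np.int64(157))
127 ............######...............
128 ............######...............
129 ............######...............
130 ............######...............
131 ............######...............
132 .............#####...............
133 ............#######..............
134 .........################........
135 ........#################........
136 ........#################........
137 ........#################........
138 .......###################.......
139 .......###################.......
140 .#..#..####################......
141 #......#####################.....
142 ......####################.......
143 ......####################.......
144 ......####################.#.....
145 .......#####################...#.
146 ......####################.......
147 ......####################.......
148 ......####################.....#.
149 .......#####################.#.#.
150 .......###################.......
151 #....#.###########
[... 1304 characters left out ...]
###################.........
150 ........##########################.........
151 .........#.#######################.........
152 .........#.#######################.........
153 .........#.######################..........
154 ..........#######################..........
155 ..........#####################............
156 ..........###############..................
157 ...........##########......................
158 ............###............................
159 ...........................................
160 ...........................................
161 ...........................................
162 ...........................................
163 ...........................................
```

>>> {"name": "servo_tool", "arguments": {"rows": [[[-0.324,0,0,0,0,0,0],[-0.322,0,0,0,0,0,0],[-0.321,0,0,0,0,0,0],[-0.321,0,0,-0.5,0,0,0],[-0.321,0,0,-0.5,0,0,0],[-0.321,0,0,-0.5,0,0,0]]]}}

```text
clock: 16.58
position: [0.5301, 0.221, 0.1417]
tool_rot: [0.001, 0.185, 0.983, 0.0]
wrist_force: [0.4, -2.0, 7.4]
gripper_width: 0.0298
gripper_force: 4.3
```

>>> {"name": "servo_tool", "arguments": {"rows": [[[-0.319,0,0,0,0,0,0],[-0.315,0,0,0,0,0,0],[-0.3,0,0,0,0,0,0],[-0.2,0,0,0,0,0,0],[0,0,0,0,0,0,0],[0.2,0,0,0,0,0,0],[0.2,0,0,0,0,0,0],[0.2,0,0,0,0,0,0]]]}}

```text
clock: 17.25
position: [0.529, 0.2209, 0.1405]
tool_rot: [-0.0, 0.185, 0.983, -0.0]
wrist_force: [-1.4, -0.8, -0.2]
gripper_width: 0.0523
gripper_force: 0.0
```

```bash
python3 - <<'E'
from h import *
c=cal("wrist");s=arm.get_state();print(s["position"],s["wrist_force"],s["gripper_width"])
g=cams.read_camera("wrist").astype(int);q=s["tool_rot"];T=R.from_quat(q[[1,2,3,0]]).as_matrix()
print(proj(c,s["position"]-.019*T[:,2]))
for r in (245,265,275): print(r,g[r,280:362].mean(1).astype(int))
E
```

```text
[0.52898778 0.22086016 0.14054742] [-1.3520781  -0.8012277  -0.24667877] 0.05231303197344418
[[321.30324908 272.34069316]]
245 [ 97  98  97  98  96 105 114 114 114 114 114 116 117 116 117 117 118 115
 116 121 137 141 159 162 162 162 163 163 163 164 163 163 162 161 161 161
 160 159 158 160 159 159 160 161 160 160 161 161 161 162 162 161 158 157
 155 157 155 153 151 145 109 136 142 144 162 162 160 158 157 157 157 156
 158 158 160 162 163 157 110 100  99 104]
265 [ 95  96  94  94  94  96 108 115 114 115 114 114 115 115 117 118 114 118
 156 168 150 186 190 189 189 189 190 191 191 191 191 190 190 189 188 188
 187 186 187 187 188 189 188 187 186 186 185 183 182 182 182 182 182 182
 182 182 182 183 176 172 153 116 186 130 108 108 107 105 105 107 105 105
 107 106 109 108 112 109  99 107 149 153]
275 [ 93  92  93  94  92  93 102 114 113  86  53  52  51  50  50  50  48  80
 178 159 167 194 200 201 202 201 201 201 201 201 201 200 200 200 199 200
 201 201 201 200 200 200 199 199 199 197 197 197 198 199 199 198 197 196
 196 195 194 193 187 182 174 121 190 146  72  54  53  60  81  85  85  84
 100 107 109 108 107 102 102 108 148 153]
```

>>> {"name": "servo_tool", "arguments": {"rows": [[[0.2,0,0,3,0,0,0],[0.2,0,0,12,0,0,0],[0.2,0,0,25,0,0,0],[0.2,0,0,45,0,0,0],[0.2,0,0,70,0,0,0],[0.2,0,0,95,0,0,0],[0.2,0,0,120,0,0,0],[0.2,-20,8,145,0,0,0],[0.2,-40,16,160,0,0,0],[0.2,-60,24,170,0,0,0],[0.2,-60,24,170,0,0,0],[0.2,-60,24,170,0,0,0]]]}}

```text
clock: 18.3
position: [0.469, 0.2453, 0.3121]
tool_rot: [0.001, 0.185, 0.983, 0.001]
wrist_force: [-0.9, -0.3, -0.6]
gripper_width: 0.0527
gripper_force: 0.0
```

```bash
python3 - <<'E'
from h import *
c=cal("wrist");s=arm.get_state();print(s["position"],s["wrist_force"])
g=cams.read_camera("wrist");cv2.imwrite("pics/w6.png",g);np.savez("w6.npz",*c)
b=np.array([.529,.221]);print("drum/foottop/mid px",proj(c,[np.r_[b,.164],np.r_[b,.189],np.r_[b,.06],np.r_[b,.044]]).round(1).tolist())
v=np.array([.9314,-.364]);w=np.array([.364,.9314])
print(proj(c,[np.r_[b+a*.025*v+q*.032*w,.060] for a,q in((-1,-1),(-1,1),(1,1),(1,-1))]).round(1).tolist())
print(proj(c,[np.r_[b+q*.009*w,.164] for q in(-1,1)]).round(1).tolist())
sc=cv2.imread("pics/w6.png");h=cv2.cvtColor(sc,cv2.COLOR_BGR2HSV)
m=((h[:,:,1]<45)&(h[:,:,2]>70)).astype(np.uint8)
k,l,st,ce=cv2.connectedComponentsWithStats(m)
for i in range(1,k):
    if st[i,4]>150: print(st[i],ce[i].round(1))
for r in range(110,310,4): print(r,"".join(".#"[q] for q in m[r,240:400:2]))
E
```

```text
[0.46895963 0.24530937 0.31214667] [-0.88876734 -0.26326489 -0.58714807]
drum/foottop/mid px [[319.9, 246.1], [319.9, 257.1], [319.9, 213.3], [319.9, 209.6]]
[[296.3, 195.8], [343.7, 195.9], [342.8, 230.2], [297.0, 230.2]]
[[311.4, 246.1], [328.4, 246.1]]
[ 296  195   48   77 2546] [319.5 225.4]
[  23  323   64   27 1439] [ 55.  335.3]
[ 209  322  224   40 6564] [324.  337.7]
[ 555  323   67   27 1578] [588.3 335.8]
[240 354  32  37 795] [257.1 370.7]
110 ................................................................................
114 ................................................................................
118 ................................................................................
122 ................................................................................
126 ................................................................................
130 ................................................................................
134 ................................................................................
138 .............................................
[... 2905 characters left out ...]
....................
278 ................................................................................
282 ................................................................................
286 ................................................................................
290 ...............................##...............................................
294 ................................#...............#...............................
298 ................................................................................
302 ................................................................................
306 ................................................................................
```

```bash
python3 - <<'E'
from h import *
z=np.load("w6.npz");c=tuple(z[k] for k in z.files)
g=cv2.imread("pics/w6.png");h=cv2.cvtColor(g,cv2.COLOR_BGR2HSV)
for u in (306,307,308,332,333,334): print(u,g[236:260,u].mean(1).astype(int))
for u in (300,303,338): print(u,g[190:240,u].mean(1).astype(int))
v=np.array([.9314,-.364]);w=np.array([.364,.9314]);b=np.array([.529,.221])
th=np.linspace(0,2*np.pi,73)
for q in(-.013,.013):
  P=proj(c,[np.r_[b+q*w+.005*np.cos(t)*v,.164+.005*np.sin(t)] for t in th]);print("boss rows",P[:,1].min(),P[:,1].max(),P[:,0].mean())
P=proj(c,[np.r_[b+.025*np.cos(t)*v,.164+.025*np.sin(t)] for t in th]);print("drum bottom row",P[:,1].max())
m=(h[:,:,1]<45)&(h[:,:,2]>70);print([np.where(m[230:300,u])[0].max()+230 for u in(315,318,320,322,325)])
E
```

```text
306 [169 168 169 169 170 169 152 108  82  89  98 106 107 103  98  94 134 168
 169 168 169 168 168 169]
307 [166 166 166 166 166 166 149  99  73  81  93 100 101  96  90  86 130 165
 166 166 166 165 166 167]
308 [162 163 162 162 163 163 145  96  71  81  91  98  99  95  88  84 127 161
 162 162 162 163 163 164]
332 [119 115 111 111 111 112 103  77  73  81  94 101 101  95  89  83  92 111
 111 110 110 110 111 110]
333 [158 145 119 115 112 108  99  81  79  87  96 103 102  99  94  85  93 107
 108 109 109 107 108 108]
334 [163 160 157 157 142 111 107 105 105 106 106 107 107 107 106 105 105 107
 107 107 104 107 106 106]
300 [170 169 169 169 159 130 110 133 161 167 169 167 169 172 172 170 169 169
 168 166 166 166 166 165 165 166 167 168 169 170 169 168 168 170 169 169
 169 170 168 168 164 144 119 146 168 169 168 170 170 169]
303 [175 174 174 174 163 132 111 133 161 167 169 167 170 172 172 171 169 168
 167 167 167 167 166 166 164 164 166 168 170 169 168 169 169 169 168 169
 169 170 168 168 162 146 143 168 174 173 172 172 173 173]
338 [154 153 153 154 143 118 112 139 163 166 166 167 169 171 169 167 167 165
 166 165 164 165 165 164 161 163 166 166 166 164 165 166 166 167 166 165
 166 166 165 167 161 137 109 130 156 156 155 158 156 143]
boss rows 241.36944568603374 250.87517810486037 307.67524612700674
boss rows 241.39263312141105 250.89708419622804 332.13696532497073
drum bottom row 270.2033135395927
[np.int64(271), np.int64(271), np.int64(271), np.int64(271), np.int64(271)]
```

The foot's outline and both bosses match an upright, square gauge at mid-channel to about 1 px, so I'm handing in.

```bash
python3 -c "
from workcell import order
print(order.sign_off())"
```

```text
the job is handed in; nothing more can be done
None
```

The steel gauge stands released in the neck channel about midway along, foot flat and square across it to within about 1 mm in the last wrist-camera check; the job is handed in at roughly 18 s, but sign-off returned no verdict.

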